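# Jog a bench mill with its bayonet lid

### The job

Get the bench mill ready to jog: first stand its speed lever upright, at the long middle mark of the quadrant, and let go of it. Then take the bayonet lid by its grip bar, push it fully down into the mill's collar through the two slots, turn it clockwise (seen from above) half way to its lock, that is 30 degrees from the slots, and never so far that it clicks at 60. Finish still gripping the lid and holding it still there against its return spring, with the lever still upright and the other things on the bench left where they stand.

Things in the scene. Friction and masses are not known exactly. Their poses are not given: they have to be found in the camera images.
- mill: the mill: fixed white housing 200 x 140 mm (long side along x), 62 mm high; origin at the centre of its underside, z up. On it, centred 35 mm to +x of the origin, an aluminium collar 92 mm across, its rim 82 mm above the worktop; the speed lever is at its -x end. Ribs outside the collar mark 0 (wide), 30 and 60 degrees (narrow).
- mill_mouth (a point): centre of the collar's mouth, at rim level; axes as the mill. Bore 66 mm, flat floor 20 mm down. Two opposite entry slots in the rim on the x axis, +x and -x, 19 mm wide, out to 40 mm radius. Rim 10 mm thick; a channel below it lets the lid's lugs turn clockwise only (seen from above).
- channel (a point): the same channel, at floor level (62 mm above the worktop). From 5 degrees past the slots a return spring pushes the lid back, about 0.12 N m at 30 degrees; spring balls begin to resist at 45 and click in at 60 degrees.
- lid_grip (a point): centre of the loose lid's upright grip bar (66 long x 18 thick, 28 to 72 mm above the lid's underside), 50 mm above the underside. x along the bar and the lugs, z up; same after a half turn. Fully in the collar this point is 30 mm above mill_mouth; at the slots the bar lies along mill_mouth's x.
- lid: the bayonet lid, right way up on the worktop, about 0.18 kg; origin at the centre of its underside, axes as lid_grip. Solid skirt 62 mm across, 22 mm high, foot chamfered; two opposite lugs at the foot, 14 mm wide, 6 mm high, out to 38 mm radius; above the skirt a flange 88 mm across, 6 mm thick.
- lever (a joint): angle of the speed lever, rad: 0 upright, positive leaning to the mill's -y side, limits -1.05 and 1.05. Swings across the housing (about the mill's x axis), stays where it is left, takes about 1 N at the knob.
- lever_knob (a point): centre of the black ball knob, 22 mm across, on the end of the speed lever, 60 mm from lever_pivot; it revolves freely about an axis along the mill's x, so that it can be pinched along x while the lever swings; lever rod 8 mm thick
- lever_pivot (a point): on the lever's axis, on top of the housing, 105 mm to -x of mill_mouth, 74 mm above the worktop; axes as the mill. A toothed quadrant with marks up to 55 mm radius stands 14 mm from the lever, on its +x side.
- tin: round white tin 56 x 28 mm, origin at the centre of its underside; bystander
- beaker: small clear beaker 51 x 66 mm, origin at the centre of its underside; bystander
- rinse: white bottle with a screw cap, 58 x 140 mm, origin at the centre of its underside; bystander
Not all that is in view belongs to the job. There is more than one size of the lid; the job needs the smallest.

How it is judged:
By the outcome, as a careful person would: the job done as asked, in the order asked, and still so for the second after the job is handed in, while the arm keeps its last pose, push and grip.
It also fails if it takes over 58 s, if anything falls off the work surface, if the arm or the gripper's body presses on something with over 40 N, if the wrist force passes 120 N, or if a joint passes its speed limit or range.

### The arm

A 6-joint arm with a two-finger parallel gripper is mounted at the origin on the work surface; the furniture and walls round the work are solid. World frame = base frame: x ahead of the robot, y to its left, z up, the work surface at z = 0. Lengths are in m, angles in rad, forces in N, time in s.
With the tool pointing down it reaches from about 0.25 to 0.775 m from the base axis. Payload 4 kg.
Tool frame: the origin (TCP) lies midway between the tips of the shut fingers; the grasp point (between the pads) lies 19 mm behind it (robot.tcp_to_grasp is the distance from the TCP to the grasp point, in m); z points along the fingers, y is the line along which they close (so a half turn about z gives the same grasp; the last joint's range is limited). The gripper opens to 94 mm and grips with 3 to 60 N. Pads are 16 mm wide; open, the fingers measure 119 mm over their backs; the gripper's body (75 mm by 177 mm) begins 78 mm behind the grasp point.
Start: joints at [1.059, 0.087, 1.371, -0, 1.684, -0.103], TCP at [0.219, 0.505, 0.206] pointing down, gripper open.
Joint ranges: [-3.1, 3.1], [-0.76, 2.03], [0.27, 2.55], [-1.08, 4.22], [0.17, 2.65], [-2.57, 2.57]. Speed limits (rad/s): [2.79, 2.79, 3.14, 3.14, 3.14, 3.14].

### API

Orientations are given as [roll, pitch, yaw] about the fixed x, y, z axes, in that order (R = Rz(yaw) Ry(pitch) Rx(roll)).
In Python, from bench import robot, viewer gives the robot as it stands. The module is installed in compiled form; this text tells all that it offers.
- The arm moves only by the shell command python3 -m handwheel 'ROWS' [OPENING]. ROWS is JSON, a list of rows, each a list of 6 numbers: the shift along the tool's x, y, z in units of 0.2 m (1.0 is 0.2 m), then the turn, a rotation vector about the tool's x, y, z in units of 30 degrees (1.0 is 30 degrees). In form: [[x, y, z, wx, wy, wz], ...]. A call has 1 to 10 rows; each row is the pose to reach, as a shift and turn from the pose commanded when the call began, along the tool's axes at that moment; what a row does not reach only later rows make up. A row lasts 1/12 s, in which the tool goes at most 41.7 mm and 7.16 degrees, less where a joint would pass 70% of its speed; a pose out of reach is approached as far as the arm can. A call with a number of a shift or a turn outside -1 to 1 is refused whole. A call with a gripper value outside its range is refused whole. OPENING is the gripper's target within -1 to 1 (shut at 1, half-way at 0, fully open at -1), set as the call begins (- or left out, the last holds). The fingers move at their own pace and stop on an object; the grip force is fixed at half the most. Time passes only in rows, so rows that repeat a pose let the fingers close. It gives the time, the measured TCP pose, the force, the opening and the grip force at its end, in the units of the state.
- robot.get_obs(): the state, without advancing time (a new reading comes with each control period).
- viewer.snapshot(name): name is "scene" or "top" or "wrist"; returns the picture (400x640x3 uint8, red, green, blue); there is no depth.
- viewer.calibration(name): a dict with "fx", "fy", "cx", "cy" (pixels), "R" (3x3) and "t" (3): a world point X has camera coordinates R X + t. Camera axes: x right, y down, z forward; pixel columns grow to the right and rows downward; lengths in m; the calibration is good to about 2 mm. A picture is of the moment at which its call begins: read the wrist's pose just before it. calibration takes no time and is no camera call; for the wrist camera it gives the pose at the moment of the call.
- robot.close_job(): hands the job in; it is judged then, once.
The state is a dict: "time": time; "joint_positions": joint angles; "qvel": joint speeds; "joint_torque": joint torques, N m; "tool_pos": TCP position; "ee_rot": TCP orientation; "wrist_force": force on the tool from outside, world axes, zero at the start; "wrist_torque": the same for the moment, N m; "width": finger opening in m; "finger_force": force on a finger pad.
Only numpy, scipy, OpenCV 4.12 (cv2) and the standard library are available. Lean on these libraries where they do the work, as an engineer would, in place of code of your own. Each camera call takes 0.05 s, during which the arm holds its last target. There are 200 camera calls.

## Working session

There is one attempt and no reset: what is moved stays moved. The work goes in short steps, Python scripts to look and compute and a shell command to move; the robot and the scene stay as the last step left them, time stands still between calls to the robot, and variables do not carry over. Pictures are saved under pics/ and viewed, at most 10 in all, crops included, and the job is handed in when it is done.

```bash
mkdir -p pics; cat > h.py <<'E'
import numpy as np, cv2
from bench import robot, viewer
def snap(n,f):
    im=viewer.snapshot(n); cv2.imwrite('pics/'+f,im[:,:,::-1]); return im
def ray(c,u,v,z):
    c=viewer.calibration(c) if isinstance(c,str) else c
    R=np.array(c['R']);t=np.array(c['t']);o=-R.T@t
    d=R.T@np.array([(u-c['cx'])/c['fx'],(v-c['cy'])/c['fy'],1]); return o+d*(z-o[2])/d[2]
def proj(c,X):
    c=viewer.calibration(c) if isinstance(c,str) else c
    p=np.array(c['R'])@np.array(X)+np.array(c['t']); return np.array([c['fx']*p[0]/p[2]+c['cx'],c['fy']*p[1]/p[2]+c['cy']])
E
python3 - <<'E'
from h import *
a=snap('scene','s0.png');b=snap('top','t0.png')
o=robot.get_obs();print({k:np.round(v,3) for k,v in o.items()})
for n in ('scene','top'):
    c=viewer.calibration(n);print(n,c['fx'],-np.array(c['R']).T@c['t'],np.round(c['R'],2))
E
```

```text
{'time': np.float64(0.1), 'joint_positions': array([ 1.059,  0.088,  1.372, -0.   ,  1.684, -0.103]), 'qvel': array([-0.001, -0.003, -0.003, -0.   , -0.001,  0.   ]), 'joint_torque': array([ 3.0000e-03, -3.4125e+01, -3.0330e+01,  7.2000e-02,  3.0000e-02,
       -0.0000e+00]), 'tool_pos': array([0.218, 0.504, 0.204]), 'ee_rot': array([-3.14 , -0.   ,  2.733]), 'wrist_force': array([-0.039, -0.686,  0.373]), 'wrist_torque': array([-0.011, -0.054,  0.003]), 'finger_force': np.float64(0.0), 'width': np.float64(0.094)}
scene 398.87525562906114 [1.26019072 0.51887866 0.81623904] [[-0.49  0.87 -0.01]
 [ 0.59  0.32 -0.74]
 [-0.65 -0.37 -0.67]]
top 519.7064820344445 [0.38363613 0.10065269 1.51879115] [[-0.02 -1.   -0.02]
 [-0.99  0.02 -0.12]
 [ 0.12  0.02 -0.99]]
```

View pics/s0.png

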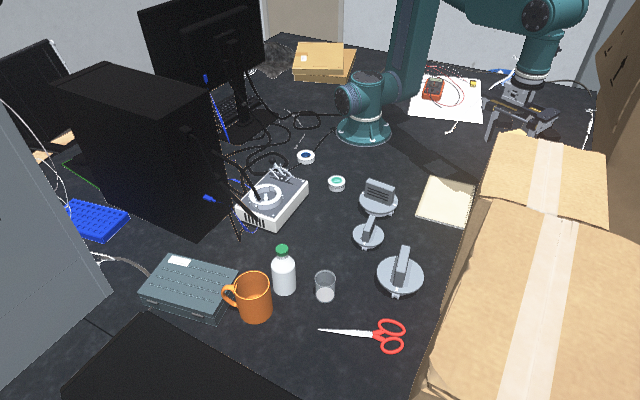

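View pics/t0.png

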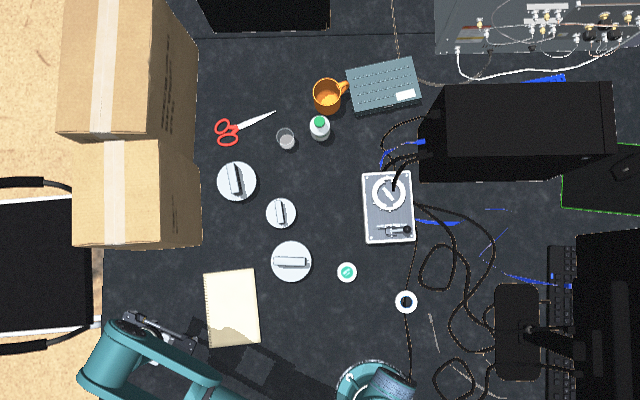

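The scene shows three lids. In the top view they are at (237,181), (281,213) and (291,261), with flange widths of about 40, 30 and 41 px. The (281,213) one is smallest, so it fits the description. The mill is at (388,207), with its collar at (389,193) and its lever near (400,230). I'll confirm with an enlarged crop.

```bash
python3 - <<'E'
from h import *
b=cv2.imread('pics/t0.png')
A=cv2.resize(b[160:290,205:325],None,fx=3.3,fy=3.3,interpolation=cv2.INTER_CUBIC)
B=cv2.resize(b[160:255,350:430],None,fx=4.5,fy=4.5,interpolation=cv2.INTER_CUBIC)
H=max(len(A),len(B));pad=lambda m:cv2.copyMakeBorder(m,0,H-len(m),0,0,0)
cv2.imwrite('pics/c0.png',np.hstack([pad(A),pad(B)]))
for p,z in (((281,213),.02),((237,181),.03),((291,261),.03),((389,193),.082),((388,207),.06),((408,231),.1)): print(p,ray('top',*p,z))
g=cv2.cvtColor(b,cv2.COLOR_BGR2GRAY)
m=(g>110).astype(np.uint8)
n,l,s,c=cv2.connectedComponentsWithStats(m)
for i in range(1,n):
    x,y,w,h,a=s[i]
    if a>150 and 200<x<440 and 100<y<300: print(s[i],c[i],cv2.minAreaRect(np.argwhere(l==i)[:,::-1].astype(np.float32)))
E
```

```text
(281, 213) [0.52910928 0.25115014 0.02      ]
(237, 181) [0.62394093 0.37789437 0.03      ]
(291, 261) [0.39028462 0.22242405 0.03      ]
(389, 193) [ 0.57362008 -0.05639554  0.082     ]
(388, 207) [ 0.53683868 -0.054754    0.06      ]
(408, 231) [ 0.4660437  -0.10270203  0.1       ]
[214 110  62  36 480] [237.43958333 127.02916667] ((245.9049072265625, 128.45608520507812), (27.75860023498535, 63.20747756958008), 81.08507537841797)
[309 115  21  26 400] [319.3725 126.915 ] ((319.0, 127.5), (25.0, 20.0), 90.0)
[276 128  19  21 241] [285.86307054 139.21576763] ((285.0, 138.0), (20.0, 18.0), 90.0)
[ 216  161   41   40 1151] [235.77063423 180.51172893] ((236.0, 180.5), (40.0, 39.0), -0.0)
[ 361  170   55   74 3317] [387.16912873 206.4543262 ] ((388.0376281738281, 206.5641632080078), (71.6409683227539, 50.554439544677734), 86.18592071533203)
[266 198  30  31 696] [280.25       212.52873563] ((280.5, 213.0), (30.0, 29.0), 90.0)
[ 271  240   41   42 1316] [290.4787234  260.83510638] ((291.0, 260.5), (41.0, 40.0), 90.0)
[337 262  20  21 331] [346.47129909 271.83685801] ((346.5, 272.0), (20.0, 19.0), 90.0)
[ 203  268   58   80 3893] [231.22450552 307.50526586] ((231.03866577148438, 307.3995056152344), (75.74292755126953, 52.143497467041016), 84.47245788574219)
[395 290  23  24 317] [405.70977918 301.4511041 ] ((405.75006103515625, 301.2500305175781), (22.62741470336914, 21.920310974121094), 45.0)
```

View pics/c0.png

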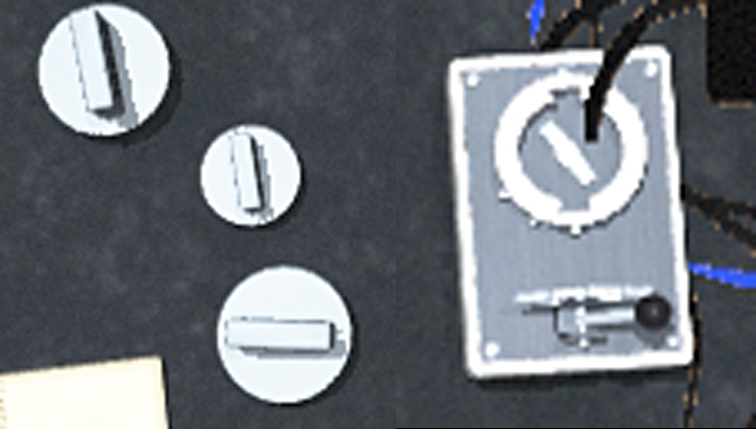

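The crop confirms that the lid at (281,213) has the smallest flange and bar, about 88 mm. The lever leans toward -y with its knob at (407,229), and the collar is at (389,193). Next I'll check where the PC tower stands relative to the mill.

```bash
python3 - <<'E'
from h import *
b=cv2.imread('pics/s0.png')
A=cv2.resize(b[50:270,60:320],None,fx=2.7,fy=2.7,interpolation=cv2.INTER_CUBIC)
cv2.imwrite('pics/c1.png',A)
for z in (0,.2,.3,.4): print(z,'towertop edge px(418,180),(430,88)',ray('top',418,180,z)[:2],ray('top',430,88,z)[:2])
print('floor',ray('scene',196,241,0))
# mill outline
b=cv2.imread('pics/t0.png');g=cv2.cvtColor(b,cv2.COLOR_BGR2GRAY)
P=[(451,60),(666,47),(692,362),(470,375)]
Q=[ray('top',350+(u-396)/4.5,160+v/4.5,.062) for u,v in P];print(np.round(Q,4))
print('collar',ray('top',350+(571-396)/4.5,160+151/4.5,.082),'knob',[ray('top',350+(653-396)/4.5,160+312/4.5,z) for z in (.1,.11,.12)])
E
```

```text
0 towertop edge px(418,180),(430,88) [ 0.62148796 -0.15172039] [ 0.9007532  -0.19828184]
0.2 towertop edge px(418,180),(430,88) [ 0.59016675 -0.11848698] [ 0.83265732 -0.15891704]
0.3 towertop edge px(418,180),(430,88) [ 0.57450615 -0.10187027] [ 0.79860939 -0.13923464]
0.4 towertop edge px(418,180),(430,88) [ 0.55884555 -0.08525356] [ 0.76456145 -0.11955224]
floor [ 0.75874369 -0.16795591  0.        ]
[[ 0.6339  0.0154  0.062 ]
 [ 0.6396 -0.1199  0.062 ]
 [ 0.4416 -0.1288  0.062 ]
 [ 0.4358  0.0086  0.062 ]]
collar [ 0.57206768 -0.05603884  0.082     ] knob [array([ 0.47061739, -0.10045375,  0.1       ]), array([ 0.47000432, -0.0990363 ,  0.11      ]), array([ 0.46939126, -0.09761885,  0.12      ])]
```

View pics/c1.png

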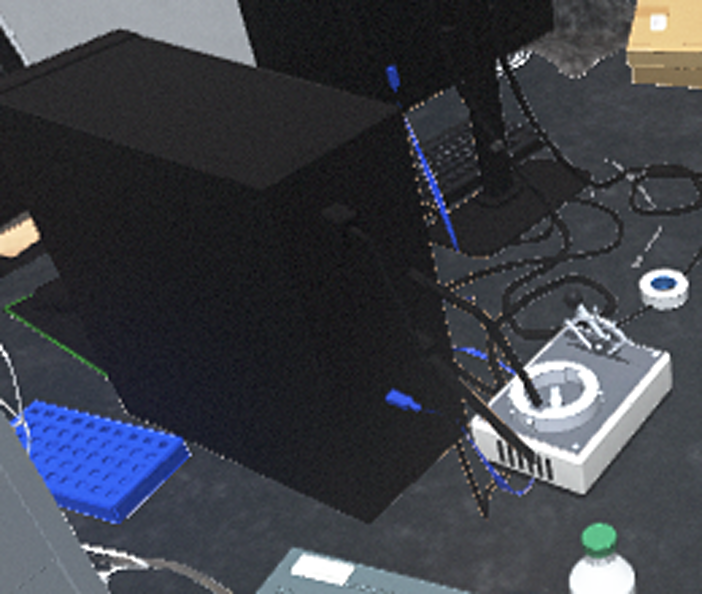

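The tower's +y face has its bottom corners at crop (370,522) and (460,445) and its top corners at (262,190) and (405,105). The mill stands just clear of it, with two thin cables drooping over the collar.

```bash
python3 - <<'E'
from h import *
f=lambda u,v:(60+u/2.7,50+v/2.7)
n=ray('scene',*f(370,522),0);fa=ray('scene',*f(460,445),0);print(n,fa)
for z in (.2,.25,.3,.35,.4,.45):
    print(z,'scene top near/far',ray('scene',*f(262,190),z)[:2],ray('scene',*f(405,105),z)[:2],'top view',ray('top',430,88,z)[:2],ray('top',418,180,z)[:2])
E
python3 -m handwheel '[[0,0,0,0,0,0]]' -1
```

```text
[ 0.76415125 -0.15923221  0.        ] [ 0.62659216 -0.15149927  0.        ]
0.2 scene top near/far [ 0.55190441 -0.45679307] [ 0.3058922  -0.45777073] top view [ 0.83265732 -0.15891704] [ 0.59016675 -0.11848698]
0.25 scene top near/far [ 0.60937288 -0.37762966] [ 0.38332144 -0.37852799] top view [ 0.81563335 -0.14907584] [ 0.58233645 -0.11017862]
0.3 scene top near/far [ 0.66684135 -0.29846624] [ 0.46075069 -0.29928525] top view [ 0.79860939 -0.13923464] [ 0.57450615 -0.10187027]
0.35 scene top near/far [ 0.72430982 -0.21930283] [ 0.53817994 -0.22004251] top view [ 0.78158542 -0.12939344] [ 0.56667585 -0.09356191]
0.4 scene top near/far [ 0.78177829 -0.14013941] [ 0.61560919 -0.14079977] top view [ 0.76456145 -0.11955224] [ 0.55884555 -0.08525356]
0.45 scene top near/far [ 0.83924676 -0.060976  ] [ 0.69303844 -0.06155703] top view [ 0.74753748 -0.10971105] [ 0.55101525 -0.07694521]
time: 0.18
tool_pos: [0.2185, 0.5044, 0.2047]
ee_rot: [-3.14, -0.0, 2.733]
wrist_force: [-1.0, 0.8, 0.7]
width: 0.0941
finger_force: 0.0
```

```bash
cat >> h.py <<'E'
from scipy.spatial.transform import Rotation as Ro
def plan(p,yaw_deg):
    "row values from measured pose to TCP p with tool down at yaw (deg)"
    o=robot.get_obs();R=Ro.from_euler('xyz',o['ee_rot']);G=Ro.from_euler('xyz',[np.pi,0,np.radians(yaw_deg)])
    s=R.inv().apply(np.array(p)-o['tool_pos'])/.2; w=(R.inv()*G).as_rotvec()/np.radians(30)
    print('shift',np.round(s,3),'turn',np.round(w,3),'t',o['time'])
E
python3 -m handwheel '[[-0.75,-0.7,-0.3,0,0,0],[-0.75,-0.7,-0.3,0,0,0],[-0.75,-0.7,-0.3,0,0,0],[-0.75,-0.7,-0.3,0,0,0],[-0.75,-0.7,-0.3,0,0,0],[-0.75,-0.7,-0.3,0,0,0]]' -1
python3 -m handwheel '[[-0.75,-0.7,0,0,0,0],[-0.75,-0.7,0,0,0,0],[-0.75,-0.7,0,0,0,0],[-0.75,-0.7,0,0,0,0],[-0.75,-0.7,0,0,0,0],[-0.75,-0.7,0,0,0,0]]'
python3 - <<'E'
from h import *
plan([.468,-.06,.27],182.4)
E
```

```text
time: 0.68
tool_pos: [0.3031, 0.3128, 0.2682]
ee_rot: [3.139, 0.004, 2.726]
wrist_force: [0.2, 1.4, 0.9]
width: 0.0939
finger_force: 0.0
time: 1.18
tool_pos: [0.3846, 0.1234, 0.2647]
ee_rot: [-3.139, 0.001, 2.723]
wrist_force: [-0.5, 0.0, -0.1]
width: 0.0937
finger_force: 0.0
shift [-0.754 -0.668 -0.024] turn [-0.005  0.001 -0.879] t 1.1833
```

```bash
python3 -m handwheel '[[-0.75,-0.67,0,0,0,-0.88],[-0.75,-0.67,0,0,0,-0.88],[-0.75,-0.67,0,0,0,-0.88],[-0.75,-0.67,0,0,0,-0.88],[-0.75,-0.67,0,0,0,-0.88],[-0.75,-0.67,0,0,0,-0.88],[-0.75,-0.67,0,0,0,-0.88],[-0.75,-0.67,0,0,0,-0.88]]'
python3 - <<'E'
from h import *
c=viewer.calibration('wrist');print(c)
import pickle;pickle.dump(c,open('w1.pkl','wb'))
snap('wrist','w1.png')
print('pred',[proj(c,p) for p in ([.5724,-.0555,.082],[.4675,-.0599,.074],[.4694,-.0976,.12])])
E
```

```text
time: 1.85
tool_pos: [0.4671, -0.0535, 0.2646]
ee_rot: [3.14, -0.002, -3.091]
wrist_force: [-0.1, 0.0, 0.4]
width: 0.0942
finger_force: 0.0
{'fx': 352.5731085122499, 'fy': 352.5731085122499, 'cx': 314.37026215653754, 'cy': 201.34188554583855, 'R': array([[-0.05074829,  0.99870985,  0.0018043 ],
       [ 0.96185513,  0.04838913,  0.26924563],
       [ 0.26881095,  0.01539923, -0.96306985]]), 't': array([ 0.07590695, -0.49114942,  0.3250468 ])}
pred [array([306.93003117, 270.96549264]), array([307.37789902, 178.56223125]), array([266.70864041, 188.60879987])]
```

View pics/w1.png

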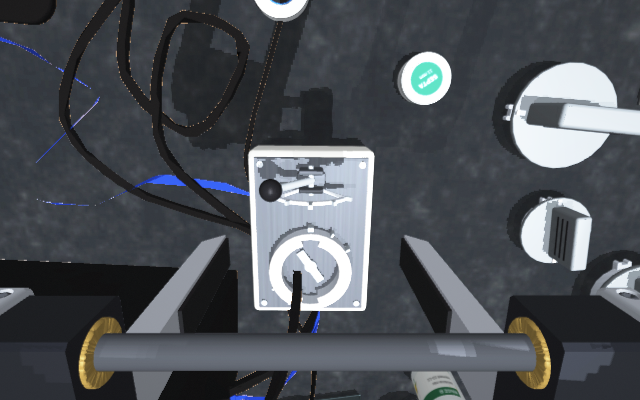

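The wrist view shows the mill upright in the frame. Its collar centre is near (310,271), the lever pivot near (312,179), the knob at (270,189), and the screws at about (258,162), (362,164), (354,302) and (265,303). I'll enlarge this to measure it.

```bash
python3 - <<'E'
from h import *
b=cv2.imread('pics/w1.png')[140:320,240:385]
cv2.imwrite('pics/c2.png',cv2.resize(b,None,fx=3.3,fy=3.3,interpolation=cv2.INTER_CUBIC))
E
```

```text
(no output)
```

View pics/c2.png

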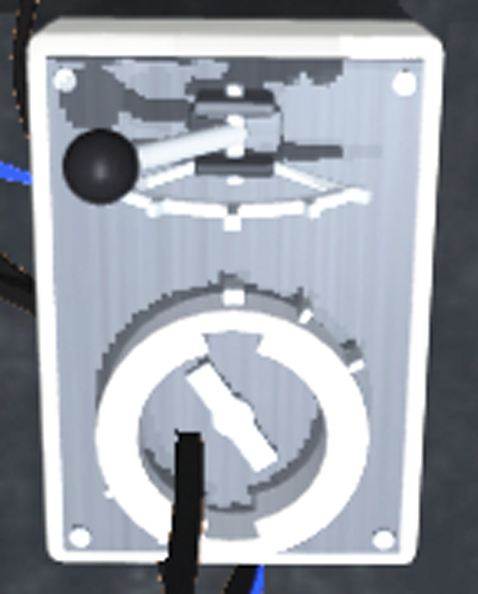

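The screws are at crop (65,80), (404,83), (383,540) and (79,538). The collar rim is centred at about (232,437), the pivot at (235,135) and the knob at (101,165). The wide 0 rib is at (233,295).

```bash
python3 - <<'E'
from h import *
import pickle;c=pickle.load(open('w1.pkl','rb'))
f=lambda u,v:(240+u/3.3,140+v/3.3)
S=np.array([ray(c,*f(*p),.063) for p in ((65,80),(404,83),(383,540),(79,538))]);print(S.round(4))
C=S.mean(0);a=(S[3]-S[0]+S[2]-S[1]);yaw=np.degrees(np.arctan2(a[1],a[0]));b=S[1]-S[0]+S[2]-S[3]
print('centre',C,'yaw',yaw,np.degrees(np.arctan2(-b[0],b[1])))
u=np.array([np.cos(np.radians(yaw)),np.sin(np.radians(yaw)),0])
print('mouth',C+.035*u,'pivot',C-.07*u)
print('collar',ray(c,*f(232.5,437),.082),'pivot',ray(c,*f(235,135),.08))
for z in (.1,.11,.12,.13): print('knob',ray(c,*f(101,165),z), ray('top',407.1,229.3,z))
plan([.466,-.083,.16],182.5)
E
```

```text
[[ 4.565e-01 -1.128e-01  6.300e-02]
 [ 4.518e-01 -5.000e-04  6.300e-02]
 [ 6.229e-01  6.700e-03  6.300e-02]
 [ 6.277e-01 -1.060e-01  6.300e-02]]
centre [ 0.53975059 -0.05315095  0.063     ] yaw 2.328114003622542 2.3994083592169626
mouth [ 0.5747217  -0.05172917  0.063     ] pivot [ 0.46980837 -0.05599449  0.063     ]
collar [ 0.57401606 -0.05142876  0.082     ] pivot [ 0.4685552  -0.05568674  0.08      ]
knob [ 0.47559591 -0.09615417  0.1       ] [ 0.4707086  -0.10042684  0.1       ]
knob [ 0.47308377 -0.09502114  0.11      ] [ 0.47009489 -0.09900958  0.11      ]
knob [ 0.47057163 -0.09388812  0.12      ] [ 0.46948118 -0.09759232  0.12      ]
knob [ 0.4680595  -0.09275509  0.13      ] [ 0.46886747 -0.09617506  0.13      ]
shift [ 0.012 -0.151  0.525] turn [ 0.003 -0.002  0.017] t 1.9
```

```bash
python3 - <<'E'
from h import *
import pickle;c=pickle.load(open('w1.pkl','rb'))
R=Ro.from_euler('xyz',[3.14,-.002,-3.091]);T=np.array([.4671,-.0535,.2646])
for y in (-.047,.047,-.0595,.0595):print(y,proj(c,T+R.apply([0,y,0])),proj(c,T+R.apply([.008,y,0])),proj(c,T+R.apply([-.008,y,0])))
print(ray('scene',60+554/2.7,50+394/2.7,.082))
b=cv2.imread('pics/w1.png');cv2.imwrite('pics/c3.png',cv2.resize(b[220:310,190:440],None,fx=3,fy=3,interpolation=cv2.INTER_CUBIC))
E
```

```text
-0.047 [228.00837007 249.77787148] [227.03915693 236.23968045] [228.95624951 263.01806853]
0.047 [398.00498769 249.79187215] [398.94869522 236.25550521] [397.08204994 263.03032113]
-0.0595 [205.39931867 249.77600943] [204.17565721 236.2375758 ] [206.59604525 263.01643897]
0.0595 [420.60780316 249.79373368] [421.80581788 236.25760927] [419.43615477 263.03195024]
[ 0.57972678 -0.04693253  0.082     ]
```

View pics/c3.png

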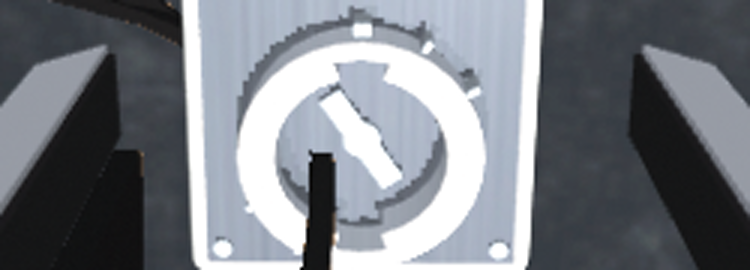

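The fingertip edges lie 1.8 px right of where the calibration predicts, so I'm correcting wrist y by about -1.3 mm. That puts the mouth at (.574,-.053), the pivot at (.469,-.0573) and the yaw at 2.35°.

```bash
python3 -m handwheel '[[0,-0.13,0.3,0,0,0.02],[0,-0.13,0.5,0,0,0.02],[0,-0.13,0.65,0,0,0.02],[0,-0.13,0.8,0,0,0.02],[0,-0.13,0.8,0,0,0.02],[0,-0.13,0.8,0,0,0.02]]'
python3 - <<'E'
from h import *
plan([.469,-.0573,.105],182.35)
plan([.469,-.0573,.117],182.35)
E
```

```text
time: 2.4
tool_pos: [0.4663, -0.0778, 0.1038]
ee_rot: [3.139, -0.005, -3.098]
wrist_force: [-0.9, 0.7, 0.4]
width: 0.0941
finger_force: 0.0
shift [-0.018  0.102 -0.006] turn [ 0.005 -0.01   0.005] t 2.4
shift [-0.018  0.102 -0.066] turn [ 0.005 -0.01   0.005] t 2.4
```

```bash
python3 -m handwheel '[[-0.018,0.03,-0.015,0,0,0],[-0.018,0.055,-0.03,0,0,0],[-0.018,0.08,-0.04,0,0,0],[-0.018,0.102,-0.05,0,0,0],[-0.018,0.102,-0.05,0,0,0]]'
python3 -m handwheel '[[0,0,0,0,0,0],[0,0,0,0,0,0],[0,0,0,0,0,0],[0,0,0,0,0,0],[0,0,0,0,0,0],[0,0,0,0,0,0],[0,0,0,0,0,0],[0,0,0,0,0,0],[0,0,0,0,0,0],[0,0,0,0,0,0]]' 1
python3 -c "
from h import *
plan([.469,-.0573,.115],182.35)"
```

```text
time: 2.82
tool_pos: [0.4726, -0.0588, 0.1181]
ee_rot: [-3.141, 0.005, -3.099]
wrist_force: [0.5, -0.2, 0.8]
width: 0.0941
finger_force: 0.0
time: 3.65
tool_pos: [0.471, -0.0595, 0.1154]
ee_rot: [3.141, -0.0, -3.1]
wrist_force: [0.3, -1.3, 0.7]
width: 0.0308
finger_force: 0.5
shift [0.01  0.011 0.002] turn [ 0.    -0.     0.001] t 3.65
```

```bash
python3 -m handwheel '[[0,0.01,0,0,0,0],[0,0.01,0,0,0,0],[0,0.01,0,0,0,0],[0,0.01,0,0,0,0],[0,0.01,0,0,0,0],[0,0.01,0,0,0,0],[0,0.01,0,0,0,0]]' 1
python3 -c "
from h import *
plan([.469,-.0573,.115],182.35)
import pickle;pickle.dump(viewer.calibration('wrist'),open('w2.pkl','wb'));b=snap('wrist','w2.png')
cv2.imwrite('pics/c4.png',cv2.resize(b[60:300,190:440,::-1],None,fx=2.4,fy=2.4,interpolation=cv2.INTER_CUBIC))"
```

```text
time: 4.23
tool_pos: [0.471, -0.0572, 0.1154]
ee_rot: [3.141, -0.0, -3.1]
wrist_force: [0.7, -0.4, 0.3]
width: 0.0207
finger_force: 30.0
shift [ 0.01  -0.     0.002] turn [ 0.001 -0.     0.001] t 4.2333
```

View pics/c4.png

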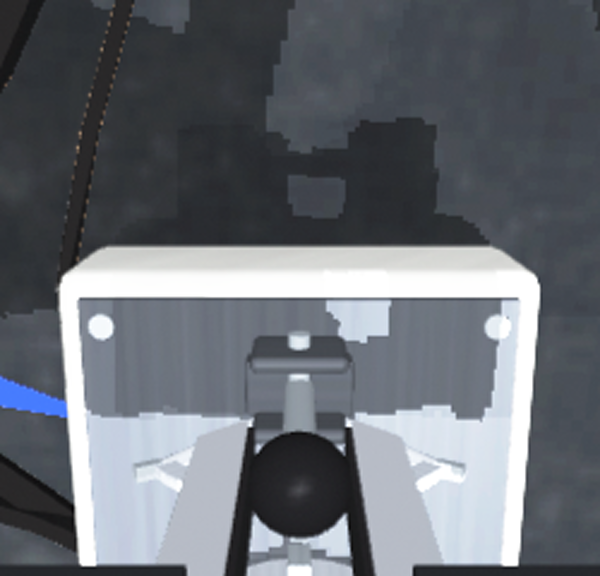

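The knob is gripped at crop (300,484). The pivot block is centred at x=299 and the midpoint of the screws is 299.5, so the lever is upright. I'll release it and rise.

```bash
python3 -m handwheel '[[0,0,0,0,0,0],[0,0,0,0,0,0],[0,0,0,0,0,0],[0,0,0,0,0,0],[0,0,0,0,0,0],[0,0,0,0,0,0],[0,0,0,0,0,0],[0,0,0,0,0,0]]' -1
python3 -m handwheel '[[0,0,-0.1,0,0,0],[0,0,-0.3,0,0,0],[0,0,-0.5,0,0,0],[0,0,-0.7,0,0,0],[0,0,-0.75,0,0,0],[0,0,-0.75,0,0,0]]'
python3 - <<'E'
from h import *
b=snap('wrist','w3.png');c=viewer.calibration('wrist')
g=cv2.cvtColor(b,cv2.COLOR_RGB2GRAY)
print('pred upright knob',proj(c,[.469,-.0573+.0013,.134]),'lean 2mm',proj(c,[.469,-.0593+.0013,.134]))
p=proj(c,[.469,-.056,.134]).astype(int);m=(g<50).astype(np.uint8);n,l,s,ce=cv2.connectedComponentsWithStats(m)
i=l[p[1],p[0]];print(s[i],ce[i])
plan([.525,.255,.265],105)
E
```

```text
time: 4.95
tool_pos: [0.471, -0.0575, 0.1155]
ee_rot: [3.142, 0.0, -3.1]
wrist_force: [0.5, 0.1, 0.4]
width: 0.0703
finger_force: 0.0
time: 5.45
tool_pos: [0.4729, -0.058, 0.2702]
ee_rot: [-3.139, 0.009, -3.1]
wrist_force: [0.7, 0.2, -0.9]
width: 0.0938
finger_force: 0.0
pred upright knob [315.6543447  187.95899541] lean 2mm [313.46619756 187.87061542]
[     0      0    640    400 191753] [339.06070831 188.91154767]
shift [-0.331  1.551  0.009] turn [0.003 0.007 2.579] t 5.5
```

```bash
python3 -m handwheel '[[-0.16,0.77,0,0,0,1],[-0.16,0.77,0,0,0,1],[-0.16,0.77,0,0,0,1],[-0.16,0.77,0,0,0,1],[-0.16,0.77,0,0,0,1],[-0.16,0.77,0,0,0,1]]'
python3 - <<'E'
from h import *
b=cv2.imread('pics/w3.png');g=cv2.cvtColor(b,cv2.COLOR_BGR2GRAY)
print(cv2.HoughCircles(cv2.resize(g[150:225,260:370],None,fx=4,fy=4),cv2.HOUGH_GRADIENT,1,60,param1=100,param2=20,minRadius=35,maxRadius=75)/4+np.array([260,150,0]))
plan([.525,.255,.265],105)
E
```

```text
time: 6.0
tool_pos: [0.4954, 0.1004, 0.2616]
ee_rot: [-3.139, -0.006, 2.663]
wrist_force: [-1.4, -0.9, 0.4]
width: 0.0942
finger_force: 0.0
[[[316.125      184.875       11.94999981]]]
shift [ 0.225  0.754 -0.017] turn [-0.009 -0.009  1.585] t 6.0
```

```bash
python3 -m handwheel '[[0.22,0.75,0,0,0,0.8],[0.22,0.75,0,0,0,0.8],[0.22,0.75,0,0,0,0.8],[0.22,0.75,0,0,0,0.8],[0.22,0.75,0,0,0,0.8],[0.22,0.75,0,0,0,0.8]]'
python3 -m handwheel '[[0,0,0,0,0,0.8],[0,0,0,0,0,0.8],[0,0,0,0,0,0.8],[0,0,0,0,0,0.8],[0,0,0,0,0,0.8]]'
python3 - <<'E'
from h import *
import pickle
c=viewer.calibration('wrist');pickle.dump(c,open('w4.pkl','wb'));b=snap('wrist','w4.png')
o=robot.get_obs();print(o['tool_pos'],o['ee_rot'])
p=proj(c,[.526,.252,.05]).astype(int);print(p)
x0=max(p[0]-90,0);y0=max(p[1]-80,0);print('crop',x0,y0)
cv2.imwrite('pics/c5.png',cv2.resize(b[y0:y0+165,x0:x0+200,::-1],None,fx=3.5,fy=3.5,interpolation=cv2.INTER_CUBIC))
E
```

```text
time: 6.5
tool_pos: [0.5265, 0.2512, 0.262]
ee_rot: [-3.136, -0.001, 2.245]
wrist_force: [0.0, 0.4, -0.7]
width: 0.094
finger_force: 0.0
time: 6.92
tool_pos: [0.5269, 0.2485, 0.2645]
ee_rot: [-3.14, 0.001, 1.82]
wrist_force: [-0.3, 0.4, -0.1]
width: 0.0942
finger_force: 0.0
[0.52699042 0.24877708 0.26466639] [-3.13998106e+00  8.13863787e-04  1.82177779e+00]
[314 171]
crop 224 91
```

View pics/c5.png

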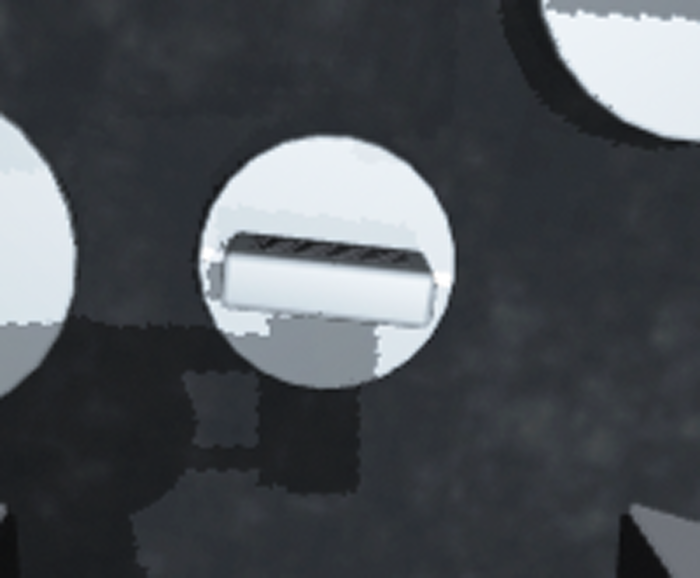

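The small lid's bar top has corners at crop (228,250), (433,270), (432,326) and (226,305). The flange centre is near (327,261), and the rib marks on the flange lie in line with the bar.

```bash
python3 - <<'E'
from h import *
import pickle;c=pickle.load(open('w4.pkl','rb'))
f=lambda u,v:(224+u/3.5-1.7,91+v/3.5)
P=lambda u,v,z:ray(c,*f(u,v),z)
print('bar c',P(330,288,.072),'flange',P(327,261,.028))
a=P(226,278,.072);b=P(432.5,298,.072);d=b-a;print('len',np.linalg.norm(d),'yaw',np.degrees(np.arctan2(d[1],d[0])))
a=P(204,254,.028);b=P(446,278,.028);d=b-a;print('yaw ribs',np.degrees(np.arctan2(d[1],d[0])),'mid',(a+b)/2,np.linalg.norm(d))
E
```

```text
bar c [0.52796951 0.25474264 0.072     ] flange [0.52701807 0.25516791 0.028     ]
len 0.06371898706096824 yaw 8.6695194347465
yaw ribs 8.561810332553966 mid [0.52688743 0.25334342 0.028     ] 0.08308543924669812
```

```bash
python3 -c "
from h import *
plan([.5272,.2547,.1],98.6)"
```

```text
shift [0.029 0.01  0.823] turn [-0.003  0.002  0.193] t 6.9667
```

```bash
python3 -m handwheel '[[0.029,0.01,0.2,0,0,0.193],[0.029,0.01,0.4,0,0,0.193],[0.029,0.01,0.6,0,0,0.193],[0.029,0.01,0.82,0,0,0.193],[0.029,0.01,0.82,0,0,0.193],[0.029,0.01,0.82,0,0,0.193],[0.029,0.01,0.82,0,0,0.193]]'
python3 -c "
from h import *
plan([.5272,.2547,.034],98.6)"
```

```text
time: 7.55
tool_pos: [0.5289, 0.2569, 0.1038]
ee_rot: [3.139, -0.001, 1.721]
wrist_force: [0.5, 0.7, 0.7]
width: 0.0939
finger_force: 0.0
shift [-0.01  -0.011  0.349] turn [ 0.006 -0.001 -0.   ] t 7.55
```

```bash
python3 -m handwheel '[[-0.005,-0.005,0.1,0,0,0],[-0.005,-0.005,0.2,0,0,0],[-0.005,-0.005,0.3,0,0,0],[-0.005,-0.005,0.345,0,0,0],[-0.005,-0.005,0.345,0,0,0],[-0.005,-0.005,0.345,0,0,0],[-0.005,-0.005,0.345,0,0,0]]'
python3 -m handwheel '[[0,0,0,0,0,0],[0,0,0,0,0,0],[0,0,0,0,0,0],[0,0,0,0,0,0],[0,0,0,0,0,0],[0,0,0,0,0,0],[0,0,0,0,0,0],[0,0,0,0,0,0]]' 1
```

```text
time: 8.13
tool_pos: [0.5288, 0.2567, 0.0354]
ee_rot: [3.137, -0.001, 1.721]
wrist_force: [0.4, 0.2, -1.0]
width: 0.0941
finger_force: 0.0
time: 8.8
tool_pos: [0.5272, 0.2561, 0.0329]
ee_rot: [3.141, -0.0, 1.721]
wrist_force: [0.6, 0.9, 1.6]
width: 0.0659
finger_force: 30.0
```

```bash
python3 -m handwheel '[[0,0,-0.1,0,0,0],[0,0,-0.3,0,0,0],[0,0,-0.5,0,0,0],[0,0,-0.7,0,0,0],[0,0,-0.7,0,0,0]]'
python3 -c "
from h import *
plan([.574,-.053,.165],92.35)
import pickle
c=viewer.calibration('wrist');pickle.dump(c,open('w5.pkl','wb'));b=snap('wrist','w5.png')
T=robot.get_obs()['tool_pos'];print(T,proj(c,T))
cv2.imwrite('pics/c6.png',cv2.resize(b[150:330,200:430,::-1],None,fx=3,fy=3,interpolation=cv2.INTER_CUBIC))"
```

```text
time: 9.22
tool_pos: [0.5306, 0.2575, 0.1823]
ee_rot: [3.126, -0.003, 1.721]
wrist_force: [1.0, -0.2, -0.9]
width: 0.0656
finger_force: 30.0
shift [-1.568 -0.018  0.081] turn [ 0.029 -0.008  0.208] t 9.2167
[0.52926354 0.25694183 0.17811507] [311.21168496 249.0390317 ]
```

View pics/c6.png

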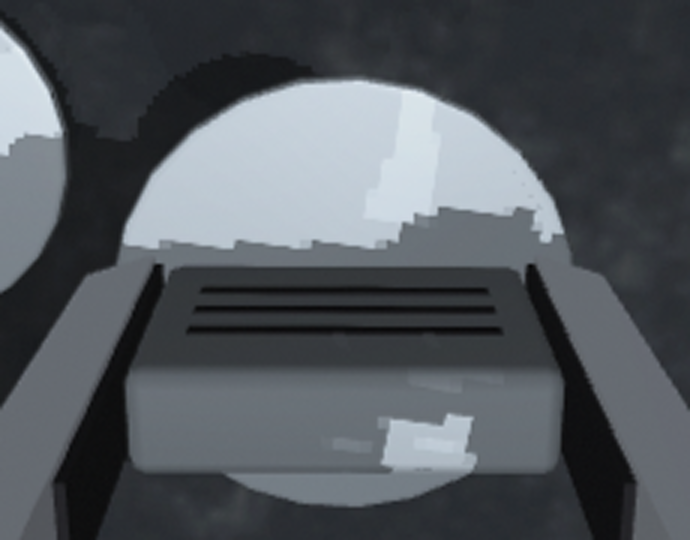

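The lid is held square and level, with the bar top spanning crop rows 368–472. I'll work out the lid's offset across the fingers from that. This was my last picture, so the rest is by numbers.

```bash
python3 - <<'E'
from h import *
import pickle;c=pickle.load(open('w5.pkl','rb'))
o=robot.get_obs();T=o['tool_pos'];R=Ro.from_euler('xyz',o['ee_rot'])
for v in (368,420,472): print(v,R.inv().apply(ray(c,200+345/3-1.7,150+v/3,T[2]+.038)-T))
print(proj(c,T+R.apply([.009,0,-.038])),proj(c,T+R.apply([-.009,0,-.038])),o['ee_rot'])
E
python3 -m handwheel '[[-0.78,-0.01,0,0,0,0.21],[-0.78,-0.01,0,0,0,0.21],[-0.78,-0.01,0,0,0,0.21],[-0.78,-0.01,0,0,0,0.21],[-0.78,-0.01,0,0,0,0.21],[-0.78,-0.01,0,0,0,0.21]]'
python3 -c "
from h import *
plan([.574,-.053,.165],92.35)"
```

```text
368 [ 0.00470219  0.00107082 -0.03798089]
420 [-0.00415023  0.00106205 -0.03800045]
472 [-0.01326595  0.00105302 -0.0380206 ]
[310.93469162 264.101197  ] [311.04197738 299.28010473] [ 3.13152009e+00 -2.20022614e-03  1.72073317e+00]
time: 9.77
tool_pos: [0.5468, 0.0999, 0.1695]
ee_rot: [-3.136, -0.0, 1.607]
wrist_force: [-0.7, 1.4, -3.1]
width: 0.0655
finger_force: 30.0
shift [-0.769  0.108  0.022] turn [-0.01  -0.001 -0.009] t 9.7667
```

```bash
python3 - <<'E'
from h import *
import pickle;c=pickle.load(open('w5.pkl','rb'))
T=np.array([.5306,.2575,.1823]);R=Ro.from_euler('xyz',[3.126,-.003,1.721])
for v in (368,420,472): print(v,R.inv().apply(ray(c,200+345/3-1.7,150+v/3,T[2]+.038)-T))
c=viewer.calibration('wrist');o=robot.get_obs()
# camera position in tool frame, sanity across poses
for cc,TT,RR in ((c,o['tool_pos'],Ro.from_euler('xyz',o['ee_rot'])),(pickle.load(open('w5.pkl','rb')),T,R)):
    print(RR.inv().apply(-np.array(cc['R']).T@cc['t']-TT))
E
python3 -m handwheel '[[-0.77,0.1,0.02,0,0,0],[-0.77,0.1,0.02,0,0,0],[-0.77,0.1,0.02,0,0,0],[-0.77,0.1,0.02,0,0,0],[-0.77,0.1,0.02,0,0,0],[-0.77,0.1,0.02,0,0,0],[-0.77,0.1,0.02,0,0,0],[-0.77,0.1,0.02,0,0,0]]'
python3 -c "
from h import *
plan([.574,-.053,.130],92.35)"
```

```text
368 [ 0.00650698 -0.00017519 -0.037988  ]
420 [-0.00209309 -0.00018579 -0.03801397]
472 [-0.01094894 -0.00019671 -0.03804071]
[ 7.95160706e-02  1.36193425e-04 -1.80431856e-01]
[ 0.07940916  0.00027362 -0.18040972]
time: 10.43
tool_pos: [0.5739, -0.0495, 0.1677]
ee_rot: [-3.14, -0.001, 1.613]
wrist_force: [-0.4, 1.1, -2.2]
width: 0.0661
finger_force: 30.0
shift [-0.018  0.     0.189] turn [-0.003 -0.002  0.003] t 10.4333
```

```bash
python3 -m handwheel '[[-0.008,0,0.06,0,0,0],[-0.008,0,0.12,0,0,0],[-0.008,0,0.2,0,0,0],[-0.008,0,0.2,0,0,0],[-0.008,0,0.2,0,0,0],[-0.008,0,0.2,0,0,0]]'
python3 -c "
from h import *
plan([.574,-.051,.115],92.35)"
```

```text
time: 10.93
tool_pos: [0.5742, -0.0529, 0.1283]
ee_rot: [-3.141, -0.0, 1.611]
wrist_force: [-0.3, -0.2, -1.9]
width: 0.0661
finger_force: 30.0
shift [ 0.009 -0.001  0.067] turn [-0.001 -0.    -0.001] t 10.9333
```

```bash
python3 -m handwheel '[[0.006,0,0.02,0,0,0],[0.006,0,0.04,0,0,0],[0.006,0,0.06,0,0,0],[0.006,0,0.07,0,0,0],[0.006,0,0.08,0,0,0],[0.006,0,0.09,0,0,0],[0.006,0,0.1,0,0,0],[0.006,0,0.11,0,0,0],[0.006,0,0.11,0,0,0]]'
```

```text
time: 11.68
tool_pos: [0.5741, -0.0519, 0.106]
ee_rot: [-3.141, -0.0, 1.611]
wrist_force: [0.2, 1.3, -1.9]
width: 0.066
finger_force: 30.0
```

The lid is 9 mm into the mouth with no contact force, so it is entering the slots cleanly.

```bash
python3 -m handwheel '[[0,0,0.01,0,0,0],[0,0,0.02,0,0,0],[0,0,0.03,0,0,0],[0,0,0.04,0,0,0],[0,0,0.048,0,0,0],[0,0,0.055,0,0,0],[0,0,0.06,0,0,0],[0,0,0.06,0,0,0]]'
```

```text
time: 12.35
tool_pos: [0.5742, -0.052, 0.0949]
ee_rot: [3.142, -0.0, 1.611]
wrist_force: [-2.0, 0.4, 0.7]
width: 0.0658
finger_force: 30.0
```

```bash
python3 -m handwheel '[[0,0,0.005,0,0,0],[0,0,0.01,0,0,0],[0,0,0.01,0,0,0],[0,0,0.01,0,0,0]]'
```

```text
time: 12.68
tool_pos: [0.5742, -0.052, 0.0948]
ee_rot: [3.141, 0.0, 1.611]
wrist_force: [-4.9, 1.9, 7.7]
width: 0.0655
finger_force: 30.0
```

```bash
python3 -m handwheel '[[0,0,-0.003,0,0,0.1],[0,0.001,-0.003,0,0,0.2],[0,0.001,-0.003,0,0,0.3],[0,0.002,-0.003,0,0,0.4],[0,0.002,-0.003,0,0,0.5],[0,0.002,-0.003,0,0,0.5]]'; python3 -c "
from h import *
o=robot.get_obs();print(o['wrist_torque'],np.degrees(o['ee_rot']))"
```

```text
time: 13.18
tool_pos: [0.5754, -0.0516, 0.0949]
ee_rot: [3.139, -0.001, 1.348]
wrist_force: [-1.8, 2.6, 5.6]
width: 0.0658
finger_force: 30.0
[0.4947377  0.71830595 0.03212568] [ 1.79879708e+02 -6.66424768e-02  7.72170932e+01]
```

```bash
python3 -m handwheel '[[0,0.001,0,0,0,0.1],[0,0.001,0,0,0,0.2],[-0.001,0.002,0,0,0,0.3],[-0.001,0.002,0,0,0,0.4],[-0.001,0.002,0,0,0,0.5],[-0.001,0.002,0,0,0,0.5],[-0.001,0.002,0,0,0,0.5],[-0.001,0.002,0,0,0,0.5]]'; python3 -c "
from h import *
o=robot.get_obs();print(o['wrist_torque'],np.degrees(o['ee_rot']))
plan([.574,-.052,.095],62.35)
# lid bar angle check in the wrist and top pictures
c=viewer.calibration('top');b=snap('top','t9.png');p=proj(c,[.574,-.053,.13]);print(p)
"
```

```text
time: 13.85
tool_pos: [0.576, -0.0517, 0.0949]
ee_rot: [3.139, -0.002, 1.088]
wrist_force: [-1.3, 2.4, 5.2]
width: 0.0657
finger_force: 30.0
[ 0.64578011  0.56913342 -0.0504108 ] [ 1.79877289e+02 -1.31094974e-01  6.23505217e+01]
shift [-0.006 -0.008 -0.001] turn [ 0.004 -0.004  0.   ] t 13.85
[389.6116027  190.50905928]
```

```bash
python3 - <<'E'
from h import *
snap('wrist','w6.png')
for n in ('w5','w6'):
    g=cv2.imread(f'pics/{n}.png',0)[230:315,235:395]
    L=cv2.createLineSegmentDetector().detect(cv2.resize(g,None,fx=3,fy=3,interpolation=cv2.INTER_CUBIC))[0][:,0]
    for x1,y1,x2,y2 in L:
        l=np.hypot(x2-x1,y2-y1);a=np.degrees(np.arctan2(y2-y1,x2-x1));a=(a+90)%180-90
        if l>150 and abs(a)<20: print(n,round(l),round(a,2),'rows',round(230+y1/3,1),'cols',round(235+min(x1,x2)/3),round(235+max(x1,x2)/3))
E
```

```text
w5 281 0.04 rows 238.7 cols 275 369
w5 284 0.13 rows 245.4 cols 268 362
w5 297 0.11 rows 251.7 cols 265 364
w5 309 0.18 rows 258.5 cols 264 366
w5 160 0.06 rows 307.7 cols 276 330
w5 315 0.24 rows 261.2 cols 262 367
w5 288 0.16 rows 247.9 cols 267 363
w5 301 0.43 rows 254.4 cols 264 365
w6 240 0.02 rows 238.8 cols 285 365
w6 296 0.07 rows 251.7 cols 265 364
w6 161 -0.13 rows 253.8 cols 264 318
w6 309 0.19 rows 258.4 cols 264 366
w6 286 -0.02 rows 247.3 cols 267 363
w6 232 0.05 rows 307.7 cols 276 354
w6 315 0.3 rows 261.3 cols 262 367
```

```bash
python3 -m handwheel '[[0,0,0,0,0,0],[0,0,0,0,0,0],[0,0,0,0,0,0],[0,0,0,0,0,0],[0,0,0,0,0,0],[0,0,0,0,0,0]]' 1 && python3 -c "
from h import *
o=robot.get_obs();print(np.degrees(o['ee_rot'][2]),np.abs(o['qvel']).max())
if abs(np.degrees(o['ee_rot'][2])-62.35)<1: print(robot.close_job())"
```

```text
time: 14.45
tool_pos: [0.576, -0.0517, 0.0949]
ee_rot: [3.139, -0.002, 1.088]
wrist_force: [-0.8, 2.8, 5.2]
width: 0.0659
finger_force: 30.0
62.35256734725226 0.002964873303597328
the job is handed in; nothing more can be done
None
```

I handed in the job at 14.5 s: the speed lever was set upright and released, and the small lid is fully down, turned 30° clockwise (to within about half a degree) and still gripped; I didn't re-check the lever after the lid work.

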